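Slide a filter blank along the rail into the marked corner pocket

ROBOT

A 6-joint arm with a two-finger parallel gripper is mounted at the origin on the work surface. World frame = base frame: x ahead of the robot, y to its left, z up, the work surface at z = 0. Lengths are in m, angles in rad, forces in N, time in s.
With the tool pointing down it reaches from about 0.25 to 0.775 m from the base axis. Payload 4 kg.
Tool frame: the origin (TCP) lies midway between the tips of the shut fingers; the grasp point (between the pads) lies 19 mm behind it; y points along the fingers, x is the direction in which the jaws open and shut, and the axes are right-handed (so a half turn about y gives the same grasp; the last joint's range is limited). The gripper opens to 94 mm and grips with 3 to 60 N. Pads are 16 mm wide; open, the fingers measure 119 mm over their backs; the gripper's body (75 mm by 177 mm) begins 78 mm behind the grasp point.
Start: joints at [1.212, 0.087, 1.371, -0, 1.684, -0.103], TCP at [0.139, 0.532, 0.206] pointing down, gripper open.
Joint ranges: [-3.1, 3.1], [-0.76, 2.03], [0.27, 2.55], [-1.08, 4.22], [0.17, 2.65], [-2.57, 2.57]. Speed limits (rad/s): [2.79, 2.79, 3.14, 3.14, 3.14, 3.14].

INTERFACE

Orientations are given as a rotation vector (axis times angle).
In Python, from plant import r, eoat, kin, cams, job, finder gives the robot as it stands. Calls block until the motion is done:
- r.goto(position, orientation): joint-space move of the TCP to a pose.
- r.move_straight(position, attitude=None, max_speed=0.15, contact_N=None): straight line of the TCP; attitude=None keeps the orientation; max_speed is the mean speed in m/s. With contact_N (N) it stops when the force on the tool has changed by that much, and returns True; else False.
- r.movej(angles): joint-space move.
- eoat.gripper_to(opening, f_grip=None): finger opening in m; f_grip is the grip in N (None keeps the last); returns when the fingers have stopped.
- r.hold(seconds).
- kin.inverse_kinematics(position, orientation): joint angles nearest the present ones, or None.
- cams.read_camera(name): name is "scene" or "top" or "wrist"; returns the picture (420x560x3 uint8, blue, green, red); there is no depth.
- cams.camera_params(name): a dict with "fov_y" (degrees; the focal length in pixels is half the picture's height over the tangent of half this angle, whatever the lens; pixels are square), "cx", "cy" (the principal point, pixels), "k1" (the pictures are not rectified: a ray, as slopes to the right and down, at radius r is drawn at 1 + k1 r^2 times it, then the intrinsics apply), "cam_to_world" (4x4, takes a point from camera to world coordinates). Camera axes: x right, y down, z forward; pixel columns grow to the right and rows downward; lengths in m; the calibration is good to about 2 mm. A picture is of the moment at which its call begins: read the wrist's pose just before it. camera_params takes no time and is no camera call; for the wrist camera it gives the pose at the moment of the call.
A pose or a line that the arm cannot do raises r.Unreachable and nothing moves.
- job.job_done(): hands the job in, once; it reports no verdict.
Trained networks look in the newest picture that a camera, given by its name, has taken for a name from the list of things; names that differ only in an ending like _2 or _b are one class to them, and where a whole thing is asked for, a point or a joint stands for the part that bears it (a point fixed in the world has none). Each returns a list of dicts, best first, with "confidence" (0 to 1); they miss things now and then, are a little off and sometimes report something else, mostly with a low value. They report only what shows in the picture. A call takes as long as a camera call. They do not tell look-alikes from the thing itself.
- finder.search_frame(name, camera): "pixel" ([column, row] in pixels, amid what is visible of it).
Readings, each from a call of its own:
- r.get_time_s(): time.
- r.get_q(): joint angles.
- r.get_qd(): joint speeds.
- r.get_joint_torque(): joint torques, N m.
- r.get_position(): TCP position.
- r.get_orientation(): TCP orientation.
- r.get_force(): force on the tool from outside, world axes, zero at the start.
- r.get_wrist_torque(): the same for the moment, N m.
- r.get_finger_gap(): finger opening in m.
Only numpy, scipy, OpenCV 4.12 (cv2) and the standard library are available. Lean on these libraries where they do the work, as an engineer would, in place of code of your own. Each camera call takes 0.05 s, during which the arm holds its last target. There are 200 camera calls.

TASK

With the fingertips only, push the round amber filter blank across the plate until it touches the long rail between the two black lines; then, keeping it against the rail, slide it along into the corner pocket beside the green marker (not the red one) until it is fully home in the corner. Never lift or tip the blank, leave the bottle, jar and brass knob where they stand, and finish with the hand clear of everything.

Things in the scene. Friction and masses are not known exactly. Their poses are not given: they have to be found in the camera images.
- plate: Fixed grey plate 200 x 360 x 10 mm on the bench; origin centred on its underside; x points across it to the rail, y along the rail, z up. In its frame, mm: top z 10. Aluminium rail y -170 to 170, inner face x 60, 14 thick, 12 high above the top. End stops as high, inner faces y +150 and -150, x 8 to 74. Lips: see the pockets. Thin black painted lines across it at y +80 and -80.
- blank: The filter blank: round disc 40 mm across, 12 mm high, black rim and amber face, about 60 g, loose, lying flat on the polished plate (friction about 0.3) between the black lines, off the rail. Origin at the centre of its underside. Touching the rail its centre is at x = 40 mm in the plate's frame.
- pocket_left (a point): Where the blank's origin lies when fully home in the corner at the plate's +y end: plate frame x 40, y 130, z 10 mm. Rail, end stop and a lip make the pocket, 44 mm wide, open along the rail towards the middle. The lip is 12 mm high, x 8 to 16, y 130 to 150 mm.
- pocket_right (a point): The same at the plate's -y end: plate frame x 40, y -130, z 10 mm; its lip x 8 to 16, y -130 to -150 mm.
- green_marker: Fixed green disc, 22 mm across, 14 mm high, on the plate behind the rail, at x = 87 mm in the plate's frame, beside the pocket to be filled (y = +130 or -130 mm). Origin at the centre of its underside.
- red_marker: The same in red, beside the pocket that must stay empty.
- bottle: Blue pump bottle, 68 mm across, 183 mm high, loose on the bench; bystander. Origin at the centre of its underside.
- jar: Amber jar with white cap, 48 mm across, 65 mm high, loose on the bench; bystander. Origin at the centre of its underside.
- knob: Brass thumb knob, 24 mm across, 26 mm high, loose, standing on the near part of the plate outside the left black line; bystander. Origin at the centre of its underside.
Not all that is in view belongs to the job. Several things have the shape of the blank; the one meant has the colours described above.

How it is judged:
On the way, in this order (a step that is already met when the one before it is completed fails the run):
1. the blank is against the rail between the black lines (x of blank in the frame of plate above 0.037 m and y of blank in the frame of plate between -0.08 and 0.08 m), for 0.2 s.
2. the blank is fully home in the pocket beside the green marker (x of blank in the frame of plate above 0.037 m and ((y of green_marker in the frame of plate above 0 m and y of blank in the frame of plate above 0.127 m) or (y of green_marker in the frame of plate below 0 m and y of blank in the frame of plate below -0.127 m))), for 0.2 s.
At the end, for the whole second after the job is handed in: The blank lies flat and still on the plate in the pocket beside the green marker, its rim within 3 mm of both the rail and the end stop (all of step 2 and height (world z) of blank between 0.007 and 0.013 m and angle between blank's own z axis and vertical below 0.1 rad and linear speed of blank below 0.01 m/s); the robot touches nothing.
It fails at once if the blank is lifted (6 mm) or tipped (height (world z) of blank above 0.016 m or angle between blank's own z axis and vertical above 0.25 rad).
It fails at once if beyond a black line, the blank is more than 6 mm off the rail ((y of blank in the frame of plate above 0.082 m or y of blank in the frame of plate below -0.082 m) and x of blank in the frame of plate below 0.034 m).
It fails at once if the bottle is displaced by more than 20 mm (distance of bottle from where it was at the start of the episode above 0.02 m).
It fails at once if the jar is displaced by more than 20 mm (distance of jar from where it was at the start of the episode above 0.02 m).
It fails at once if the knob is displaced by more than 20 mm (distance of knob from where it was at the start of the episode above 0.02 m).
It also fails if it takes over 51 s, if anything falls off the work surface, if the arm or the gripper's body presses on something with over 40 N, if the wrist force passes 120 N, or if a joint passes its speed limit or range.

## Working session

There is one attempt and no reset: what is moved stays moved. The work goes in short steps, each a Python script; the robot and the scene stay as the last script left them, time stands still between calls to the robot, and variables do not carry over. Pictures are saved under pics/ and viewed, about 8 in all and at most 12, crops included, and the job is handed in when it is done.

```bash
mkdir -p pics; ls
cat > h.py <<'E'
import numpy as np, cv2
from plant import r, eoat, kin, cams, job, finder
def cp(name):
    p=cams.camera_params(name); f=210/np.tan(np.radians(p["fov_y"])/2)
    return p,f
def pix2world(name,px,z,p=None):
    p=p or cams.camera_params(name); f=210/np.tan(np.radians(p["fov_y"])/2)
    d=np.array([(px[0]-p["cx"])/f,(px[1]-p["cy"])/f]); u=d.copy()
    for _ in range(30): u=d/(1+p["k1"]*(u@u))
    T=np.array(p["cam_to_world"]); v=T[:3,:3]@[u[0],u[1],1]; o=T[:3,3]
    return o+v*(z-o[2])/v[2]
def world2pix(name,X,p=None):
    p=p or cams.camera_params(name); f=210/np.tan(np.radians(p["fov_y"])/2)
    T=np.array(p["cam_to_world"]); c=T[:3,:3].T@(np.array(X)-T[:3,3]); u=c[:2]/c[2]
    u=u*(1+p["k1"]*(u@u)); return np.array([u[0]*f+p["cx"],u[1]*f+p["cy"]])
E
python3 - <<'E'
from h import *
for n in ("scene","top"):
    im=cams.read_camera(n); cv2.imwrite(f"pics/{n}0.png",cv2.resize(im,(784,588)))
    p=cams.camera_params(n); print(n,p["fov_y"],p["k1"],np.round(p["cam_to_world"],3).tolist())
    for t in ("plate","blank","green_marker","red_marker","bottle","jar","knob"):
        for d in finder.search_frame(t,n)[:4]:
            print(t,np.round(d["pixel"],1),round(d["confidence"],2),np.round(pix2world(n,d["pixel"],0.022 if t!="plate" else .01),3))
print(r.get_time_s(),r.get_orientation())
E
```

```text
pics
scene 46.09516744021626 0.026170347511277343 [[0.166, 0.7, -0.694, 1.268], [0.986, -0.112, 0.122, -0.093], [0.008, -0.705, -0.709, 0.775], [0.0, 0.0, 0.0, 1.0]]
plate [265.  225.8] 0.6 [ 0.577 -0.011  0.01 ]
blank [236.  307.9] 0.94 [ 0.774 -0.09   0.022]
blank [203.1 155.8] 0.75 [ 0.342 -0.126  0.022]
blank [245.8 161.9] 0.72 [ 0.38  -0.029  0.022]
blank [141.3 266. ] 0.71 [ 0.653 -0.259  0.022]
red_marker [191.7 247. ] 0.51 [ 0.621 -0.163  0.022]
red_marker [240.1 214.8] 0.16 [ 0.548 -0.06   0.022]
bottle [450.5 244.4] 0.62 [0.695 0.345 0.022]
jar [124.3 210.9] 0.96 [ 0.499 -0.299  0.022]
knob [324.1 193.4] 0.4 [0.513 0.129 0.022]
top 42.444447718608906 -0.101517750554288 [[-0.012, -0.998, 0.062, 0.459], [-1.0, 0.012, 0.003, 0.058], [-0.004, -0.062, -0.998, 1.206], [0.0, 0.0, 0.0, 1.0]]
plate [307.1 194.9] 0.93 [ 0.558 -0.015  0.01 ]
blank [420.7 161.9] 0.79 [ 0.628 -0.268  0.022]
blank [361.6 298.7] 0.71 [ 0.328 -0.13   0.022]
blank [309.8 287.8] 0.7 [ 0.354 -0.017  0.022]
blank [324.8 207. ] 0.67 [ 0.53  -0.052  0.022]
green_marker [262.4 143.1] 0.57 [0.673 0.083 0.022]
red_marker [378.3 166.3] 0.61 [ 0.619 -0.173  0.022]
bottle [149.  109.5] 0.75 [0.753 0.336 0.022]
bottle [308.3 193.9] 0.58 [ 0.559 -0.017  0.022]
jar [434.2 211. ] 0.62 [ 0.518 -0.295  0.022]
knob [240.5 216. ] 0.45 [0.512 0.133 0.022]
0.8 [-1.31929525 -1.01882787  1.01859336]
```

View pics/top0.png

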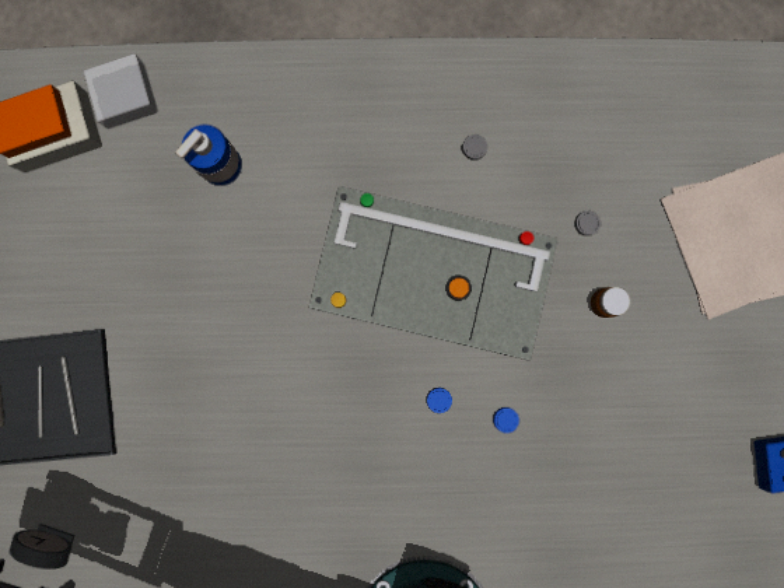

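View pics/scene0.png

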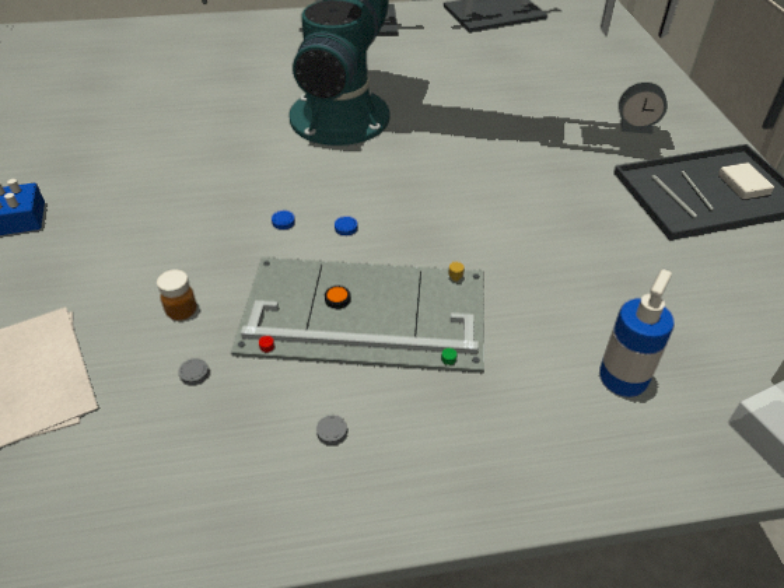

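Top view (784-wide scale): green marker is at (367,200), at the plate's left (+y) end, and red is at (527,238). The blank (orange face, black rim) is at (458,287), between the lines and off the rail. The knob is at (338,299), the jar at (610,301) and the bottle at (210,150). The blue and grey discs are look-alikes. The scene view agrees. Next is a closer look with the wrist camera.

```bash
cat >> h.py <<'E'
from scipy.spatial.transform import Rotation as Ro
from scipy.optimize import least_squares
def ori(jaw):  # tool y down, tool x along jaw (world xy)
    x=np.array([jaw[0],jaw[1],0.])/np.hypot(*jaw[:2]); y=np.array([0,0,-1.]); return Ro.from_matrix(np.c_[x,y,np.cross(x,y)]).as_rotvec()
def fit(obs):  # obs: (camera params, pixel, plate point) -> x,y,yaw
    def res(s):
        c,n=np.cos(s[2]),np.sin(s[2]); R=np.array([[c,-n,0],[n,c,0],[0,0,1]])
        return np.concatenate([world2pix(None,R@np.array(P)+[s[0],s[1],0],p)-px for p,px,P in obs])
    o=least_squares(res,[.56,-.015,-.21],loss="soft_l1"); return o.x,o.fun
E
python3 - <<'E'
from h import *
p=cams.camera_params("top"); k=560/784
obs=[(p,np.array(a)*k,b) for a,b in [((340,187),(.1,.18,.01)),((556,238),(.1,-.18,.01)),((531,360),(-.1,-.18,.01)),((309,308),(-.1,.18,.01)),((367,200),(.087,.13,.024)),((527,238),(.087,-.13,.024))]]
s,f=fit(obs); print(s,np.round(f,1))
b=pix2world("top",(458*k,287*k),.022,p); c,n=np.cos(s[2]),np.sin(s[2])
print("blank plate",np.array([[c,n],[-n,c]])@(b[:2]-s[:2]))
print(Ro.from_rotvec(r.get_orientation()).as_matrix().round(2))
ctr=np.array([s[0],s[1],.3])+0
for j in ([-n,c],[n,-c],[c,n],[-c,-n]):
    q=kin.inverse_kinematics(ctr,ori(j)); print(j,None if q is None else np.round(q,2))
q=kin.inverse_kinematics(ctr,ori([-n,c]))
r.goto(ctr,ori([-n,c]) if q is not None else ori([n,-c]))
r.hold(.3)
p=cams.camera_params("wrist");im=cams.read_camera("wrist"); cv2.imwrite("pics/w1.png",im); np.save("w1.npy",p,allow_pickle=True)
print(p["fov_y"],np.round(p["cam_to_world"],3).tolist(),r.get_position(),r.get_time_s())
for t in ("blank","green_marker","red_marker","knob"):
    for d in finder.search_frame(t,"wrist")[:2]: print(t,np.round(d["pixel"],1),round(d["confidence"],2))
E
```

```text
[ 0.55759279 -0.02138237 -0.24325054] [-1.1 -0.3  1.3  0.1 -0.2  0.3  0.   0.2 -0.1 -0.1  0.3 -0.3]
blank plate [-0.01408138 -0.04084765]
[[ 0.25  0.   -0.97]
 [ 0.97  0.    0.25]
 [ 0.   -1.   -0.  ]]
[np.float64(0.2408587361240184), np.float64(0.9705601832100575)] [-0.14  0.11  1.16 -0.    1.87 -1.47]
[np.float64(-0.2408587361240184), np.float64(-0.9705601832100575)] [-0.14  0.11  1.16 -0.    1.87  1.67]
[np.float64(0.9705601832100575), np.float64(-0.2408587361240184)] [-0.14  0.11  1.16 -0.    1.87  0.1 ]
[np.float64(-0.9705601832100575), np.float64(0.2408587361240184)] None
65.40497743172746 [[0.24, 0.933, 0.267, 0.479], [0.971, -0.231, -0.066, -0.002], [-0.0, 0.275, -0.962, 0.479], [0.0, 0.0, 0.0, 1.0]] [ 0.55759184 -0.02106139  0.29999104] 3.6333
blank [239.   27.4] 0.96
blank [247.  165.5] 0.94
green_marker [363.1 234.6] 0.64
red_marker [194.3 231.5] 0.75
knob [380.7 121.6] 0.6
```

View pics/w1.png

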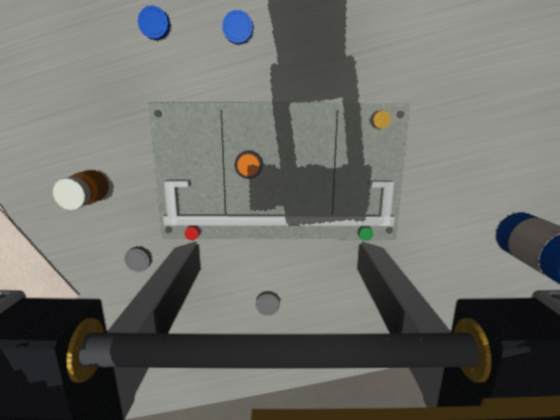

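The wrist view shows the plate squarely. Its corners are near (150,103), (408,103), (397,239) and (163,240). Green is at (366,233), red at (192,232), and the blank at (248,165) between the lines. I'll refine the fit with these.

Run:
```python
from h import *
p=np.load("w1.npy",allow_pickle=True).item()
obs=[(p,np.array(a),b) for a,b in [((150,103),(-.1,-.18,.01)),((408,103),(-.1,.18,.01)),((397,239),(.1,.18,.01)),((163,240),(.1,-.18,.01)),((192,232.5),(.087,-.13,.024)),((365.5,233),(.087,.13,.024)),((163.5,217),(.06,-.17,.022)),((395,217),(.06,.17,.022))]]
s,f=fit(obs); print(s,np.round(f,1))
im=cv2.imread("pics/w1.png"); hsv=cv2.cvtColor(im,cv2.COLOR_BGR2HSV)
m=(cv2.inRange(hsv,(5,150,80),(18,255,255)))[150:185,230:270]
ys,xs=np.nonzero(m); px=((xs.min()+xs.max())/2+230,(ys.min()+ys.max())/2+150)
# include dark rim is symmetric about the amber face
b=pix2world(None,px,.022,p); c,n=np.cos(s[2]),np.sin(s[2])
bp=np.array([[c,n],[-n,c]])@(b[:2]-s[:2]); print(px,xs.min(),xs.max(),ys.min(),ys.max(),"blank plate",bp)
np.save("s.npy",np.r_[s,bp])
```

```text
[ 0.55832301 -0.02054551 -0.24093072] [-1.4  0.1  2.  -0.3 -0.6 -0.  -0.6 -0.7 -0.2  2.   1.5  1.3  0.2 -0.2
  0.1 -0.5]
(np.float64(248.0), np.float64(164.5)) 7 29 4 25 blank plate [-0.01642602 -0.04386683]
```

```bash
cat >> h.py <<'E'
def W(x,y,z):
    s=np.load("s.npy"); c,n=np.cos(s[2]),np.sin(s[2]); return np.array([s[0]+c*x-n*y,s[1]+n*x+c*y,z])
def P(w):
    s=np.load("s.npy"); c,n=np.cos(s[2]),np.sin(s[2]); return np.array([[c,n],[-n,c]])@(np.array(w)[:2]-s[:2])
def D(x,y): return (W(x,y,0)-W(0,0,0))[:2]
E
python3 - <<'E'
from h import *
bx,by=np.load("s.npy")[3:]
o=ori(D(0,1)); x0=bx-50
eoat.gripper_to(.022); print("gap",r.get_finger_gap())
r.goto(W(x0,by,.10),o)
print("down",r.move_straight(W(x0,by,.013),max_speed=.08,contact_N=5),r.get_position(),r.get_force())
hit=r.move_straight(W(.0135,by,.013),max_speed=.05)
hit=r.move_straight(W(.021,by,.013),max_speed=.015,contact_N=4)
r.hold(.4)
print(hit,P(r.get_position()),r.get_position()[2],r.get_force(),r.get_time_s())
r.move_straight(W(-.01,by,.013),max_speed=.08)
r.move_straight(W(-.01,by,.12),max_speed=.15)
eoat.gripper_to(0)
r.goto(W(-.02,0,.27),o); r.hold(.2)
p=cams.camera_params("wrist");im=cams.read_camera("wrist"); cv2.imwrite("pics/w2.png",im); np.save("w2.npy",p,allow_pickle=True)
for d in finder.search_frame("blank","wrist")[:3]: print(np.round(d["pixel"],1),d["confidence"],P(pix2world(None,d["pixel"],.022,p)))
print(r.get_time_s(),r.get_finger_gap())
E
```

```text
gap 0.022052099243957096Traceback (most recent call last):
  File "<stdin>", line 5, in <module>
plant.Unreachable: the arm cannot take that pose within its joint ranges
```

Run:
```python
from h import *
bx,by=np.load("s.npy")[3:]
print(bx,by,W(bx-.05,by,.1),ori(D(0,1)),D(0,1))
for x in (bx-.05,0,.02):
  for z in (.013,.1,.2,.3):
    for sg in (1,-1):
        q=kin.inverse_kinematics(W(x,by,z),ori(sg*D(0,1))); print(round(x,3),z,sg,None if q is None else np.round(q,2))
```

```text
-0.016426021737919686 -0.043866825395602306 [ 0.48334871 -0.04729561  0.1       ] [-1.31358067 -1.02989897  1.02989897] [0.23860657 0.97111632]
-0.066 0.013 1 [-0.21  0.07  1.79  0.    1.29 -1.54]
-0.066 0.013 -1 [-0.21  0.07  1.79  0.    1.29  1.6 ]
-0.066 0.1 1 [-0.21 -0.01  1.68  0.    1.47 -1.54]
-0.066 0.1 -1 [-0.21 -0.01  1.68  0.    1.47  1.6 ]
-0.066 0.2 1 [-0.21 -0.06  1.53  0.    1.67 -1.54]
-0.066 0.2 -1 [-0.21 -0.06  1.53  0.    1.67  1.6 ]
-0.066 0.3 1 [-0.21 -0.06  1.33  0.    1.87 -1.54]
-0.066 0.3 -1 [-0.21 -0.06  1.33  0.    1.87  1.6 ]
0 0.013 1 [-0.22  0.21  1.63  0.    1.31 -1.55]
0 0.013 -1 [-0.22  0.21  1.63  0.    1.31  1.59]
0 0.1 1 [-0.22  0.13  1.53  0.    1.48 -1.55]
0 0.1 -1 [-0.22  0.13  1.53  0.    1.48  1.59]
0 0.2 1 [-0.22  0.09  1.38  0.    1.67 -1.55]
0 0.2 -1 [-0.22  0.09  1.38  0.    1.67  1.59]
0 0.3 1 [-0.22  0.09  1.18  0.    1.87 -1.55]
0 0.3 -1 [-0.22  0.09  1.18  0.    1.87  1.59]
0.02 0.013 1 [-0.22  0.25  1.58  0.    1.31 -1.55]
0.02 0.013 -1 [-0.22  0.25  1.58  0.    1.31  1.59]
0.02 0.1 1 [-0.22  0.18  1.48  0.    1.48 -1.55]
0.02 0.1 -1 [-0.22  0.18  1.48  0.    1.48  1.59]
0.02 0.2 1 [-0.22  0.14  1.33  0.    1.68 -1.55]
0.02 0.2 -1 [-0.22  0.14  1.33  0.    1.68  1.59]
0.02 0.3 1 [-0.22  0.14  1.13  0.    1.87 -1.55]
0.02 0.3 -1 [-0.22  0.14  1.13  0.    1.87  1.59]
```

The failure was my units slip (50 m instead of 50 mm). I'll rerun it corrected.

Run:
```python
from h import *
bx,by=np.load("s.npy")[3:]
o=ori(D(0,1)); x0=bx-.05
r.goto(W(x0,by,.10),o)
print("down",r.move_straight(W(x0,by,.013),max_speed=.08,contact_N=5),r.get_position(),r.get_force())
hit=r.move_straight(W(.0115,by,.013),max_speed=.05)
hit=r.move_straight(W(.021,by,.013),max_speed=.015,contact_N=4)
r.hold(.4)
print(hit,P(r.get_position()),r.get_position()[2],r.get_force(),r.get_time_s())
r.move_straight(W(-.01,by,.013),max_speed=.08)
r.move_straight(W(-.01,by,.12),max_speed=.15)
eoat.gripper_to(0)
r.goto(W(-.02,0,.27),o); r.hold(.2)
p=cams.camera_params("wrist");im=cams.read_camera("wrist"); cv2.imwrite("pics/w2.png",im); np.save("w2.npy",p,allow_pickle=True)
for d in finder.search_frame("blank","wrist")[:3]: print(np.round(d["pixel"],1),d["confidence"],P(pix2world(None,d["pixel"],.022,p)))
print(r.get_time_s(),r.get_finger_gap())
```

```text
down False [ 0.48396595 -0.0474328   0.01369052] [0.51187503 0.42543003 0.0191506 ]
True [ 0.01386848 -0.04383978] 0.011584726367381462 [0.64238118 0.07332884 0.26461841] 9.6333
[128.7 286.4] 0.95 [ 0.13450686 -0.21993288]
[245.9 225.8] 0.83 [ 0.04126868 -0.04598192]
[146.6  35.9] 0.78 [-0.19658129 -0.15832645]
12.4417 0.00039464865721704006
```

View pics/w2.png

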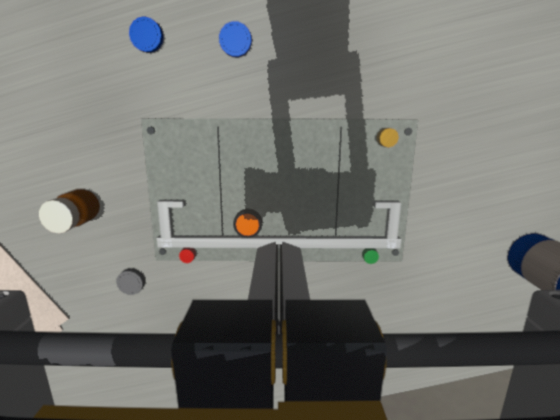

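The blank's rim touches the rail at pixel (247,224), between the lines, and everything else stands where it was. Now I'll slide it with closed fingers, tilted 12° so that the push also presses it to the rail.

Run:
```python
from h import *
t=np.radians(12); o=ori(D(np.cos(t),-np.sin(t))); x=.034; z=.014
r.goto(W(x,-.096,.10),o)
print("down",r.move_straight(W(x,-.096,z),max_speed=.08,contact_N=5),P(r.get_position()),r.get_position()[2],r.get_force())
r.move_straight(W(x,-.068,z),max_speed=.02)
print("mid",P(r.get_position()),r.get_force())
r.move_straight(W(x,.096,z),max_speed=.045)
print("near",P(r.get_position()),r.get_position()[2],r.get_force())
hit=r.move_straight(W(x,.113,z),max_speed=.015,contact_N=5)
print(hit,P(r.get_position()),r.get_position()[2],r.get_force()); r.hold(.4)
print(P(r.get_position()),r.get_force(),r.get_time_s())
r.move_straight(W(x-.004,.07,z),max_speed=.06)
r.move_straight(W(x-.004,.07,.12),max_speed=.15)
r.goto(W(-.02,.06,.25),ori(D(0,1))); r.hold(.2)
p=cams.camera_params("wrist");im=cams.read_camera("wrist"); np.save("w3.npy",p,allow_pickle=True)
cv2.imwrite("pics/w3.png",im)
for d in finder.search_frame("blank","wrist")[:3]: print(np.round(d["pixel"],1),d["confidence"],P(pix2world(None,d["pixel"],.022,p)))
print(r.get_time_s())
```

```text
down False [ 0.03466986 -0.096037  ] 0.014820654450517556 [ 0.7406211  -0.07997751 -0.30736591]
mid [ 0.03404929 -0.06804631] [ 0.6836943  -0.41530302 -0.15874165]
near [0.03401575 0.09594898] 0.013989799974419497 [-0.00885682 -0.60800049 -0.53734069]
True [0.03353238 0.10077244] 0.01336350556047524 [-0.51270877 -0.43177952  1.73204328]
[0.03293468 0.10039653] [-0.53388264  0.89681724 -0.18807882] 21.425
[ 86.1 288.1] 0.96 [ 0.13042564 -0.21213109]
[328.6 227. ] 0.92 [0.03902214 0.12516735]
[89.2 32.7] 0.79 [-0.19517552 -0.15722515]
24.8083
```

View pics/w3.png

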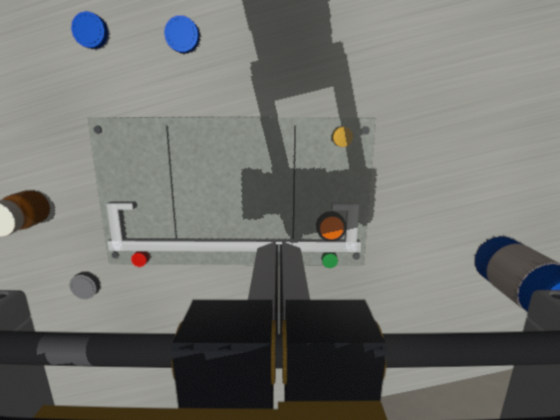

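The blank is in the green pocket at (331,226), but the contact came about 2 mm earlier than computed. I'll push again, more firmly, then look closer.

Run:
```python
from h import *
t=np.radians(12); o=ori(D(np.cos(t),-np.sin(t))); x=.034; z=.014
r.goto(W(x-.002,.075,.10),o)
r.move_straight(W(x-.002,.075,z),max_speed=.1,contact_N=5)
r.move_straight(W(x-.002,.095,z),max_speed=.03)
f0=r.get_force()
hit=r.move_straight(W(x,.110,z),max_speed=.012,contact_N=12)
print(hit,P(r.get_position()),r.get_position()[2],r.get_force()-f0,r.get_time_s())
r.move_straight(W(x-.004,.07,z),max_speed=.08)
r.move_straight(W(x-.004,.07,.13),max_speed=.2)
r.goto(W(.02,.13,.15),ori(D(0,1))); r.hold(.2)
p=cams.camera_params("wrist");im=cams.read_camera("wrist"); np.save("w4.npy",p,allow_pickle=True)
for d in finder.search_frame("blank","wrist")[:1]: print(np.round(d["pixel"],1),d["confidence"],P(pix2world(None,d["pixel"],.022,p)))
u,v=world2pix(None,W(.04,.13,.022),p).astype(int); print(u,v,r.get_time_s())
a,b=max(u-100,0),max(v-75,0); print(a,b)
cv2.imwrite("pics/w4.png",cv2.resize(im[b:b+150,a:a+200],None,fx=4,fy=4,interpolation=cv2.INTER_CUBIC))
```

```text
True [0.03264363 0.10097759] 0.013462831692954157 [ 0.1298639  -2.18638985  0.75140944] 29.0833
[273.4 221. ] 0.58 [0.03868825 0.12423891]
279 222 32.1417
179 147
```

View pics/w4.png

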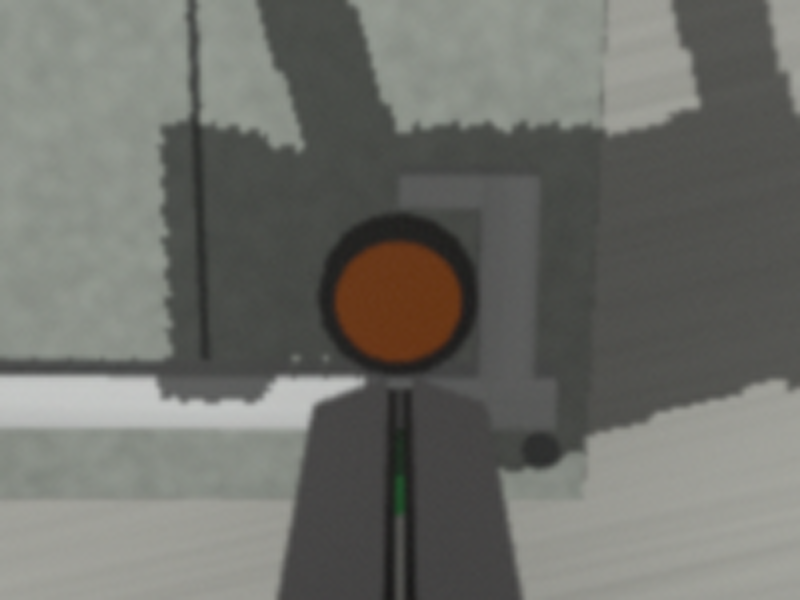

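Own reading of the crop (4x; rim 318–478 px, about 4 px/mm): the blank's right edge is about 4 px (1 mm) from the end stop's inner edge at 482. Its lower edge, at 374, is within 1 mm of the rail edge at 376. Its centre at (278.5,220.5) in the full picture compares with (279,222) predicted for home. The finder's 273 column is a few pixels off. The hand is 130 mm or so above the plate and clear, so I'll hand in.

Run:
```python
from h import *
print(r.get_position(),r.get_force(),r.get_time_s()); job.job_done()
```

```text
[0.60877924 0.10083664 0.15001747] [0.41345972 0.0492985  0.2746639 ] 32.1417
the job is handed in; nothing more can be done
```

The blank is in the corner pocket beside the green marker (the plate's +y end), and I handed the job in at 32.1 s. No verdict is reported. I pushed it square to the rail between the black lines with slightly open fingers. Then I slid it along the rail with closed fingers tilted 12° so it stayed pressed against the rail. A second, firmer push stopped at the 12 N contact limit.

**Last checks:**
- **Blank:** in the close-up its rim is about 1 mm or less from both the rail and the end stop. Its centre is within about 1.5 px of the position computed for fully home.
- **Hand:** it was clear, with the TCP at z = 0.15 m and about zero force on the tool.
- **Bystanders:** the knob, jar and bottle looked unmoved in the wrist pictures. I judged this by eye only.

**Disagreements:**
- The trained network put the blank at y = 124 mm, about 5 px off my own reading of the same picture. I trusted the visible gap.
- Finger contact at the rail and at the end stop came 1.4 to 1.8 mm earlier than computed. That is within the 2 mm calibration tolerance.

**Error on the way:** one script was refused because of a units slip (metres for millimetres). The arm did not move, though the gripper had already closed to 22 mm as planned.

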